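# Cap the specimen jar and close the carrier

### The arm

A 6-joint arm with a two-finger parallel gripper is mounted at the origin on the work surface. World frame = base frame: x ahead of the robot, y to its left, z up, the work surface at z = 0. Lengths are in mm, angles in degrees, forces in N, time in s.
With the tool pointing down it reaches from about 350 to 850 mm from the base axis. Payload 8.1 kg.
Tool frame: the origin (TCP) lies midway between the tips of the shut fingers; the grasp point (between the pads) lies grip_depth behind it (grip_depth is the distance from the TCP to the grasp point, in mm); z points along the fingers, y is the line along which they close (so a half turn about z gives the same grasp; the last joint's range is limited). The gripper opens to 85 mm and grips with 20 to 120 N. Pads are 22 mm wide; open, the fingers measure 114 mm over their backs; the gripper's body (76 mm by 85 mm) begins 54 mm behind the grasp point. The pads swing forward as they close: fully open they stand 13 mm farther back than shut.
Start: joints at [-68.205, 7.471, 85.268, -0, 87.261, -4.893], TCP at [269.502, -536.073, 231.292] pointing down, gripper open.
Joint ranges: [-169.43, 169.43], [-51.17, 129.36], [1.28, 143.12], [-76.62, 256.62], [0, 156.53], [-152.29, 152.29]. Speed limits (degrees/s): [136.94, 136.94, 159.86, 180, 180, 180].

### API

Orientations are given as [roll, pitch, yaw] about the fixed x, y, z axes, in that order (R = Rz(yaw) Ry(pitch) Rx(roll)).
In Python, from bench import sense, snapshot, hand_in, grip_depth gives the robot as it stands. The module is installed in compiled form; this text tells all that it offers.
- The arm moves only by the tool apply_moves, never from a script. Its argument "series" is text: rows parted by semicolons, each of 5 numbers parted by spaces: the shift along the tool's x, y, z each as a share of 0.3 m, from -1 to 1, then the turn about the tool's z as a share of 2 rad, from -1 to 1, then the gripper's target within -1 to 1 (shut at 1, half-way at 0, fully open at -1). In form: tx ty tz twist gripper; .... A call has 1 to 5 rows; each row shifts and turns the commanded pose from where the row before left it, along the tool's axes as they then stand; what a row does not reach is not made up. A row lasts 1/12 s, in which the tool goes at most 41.7 mm and 7.16 degrees, less where a joint would pass 70% of its speed; a pose out of reach is approached as far as the arm can. A call with a number of a shift or a turn outside -1 to 1 is refused whole. A call with a gripper value outside its range is refused whole. The fingers move at their own pace and stop on an object; "squeeze" is the grip in N (left out, the last holds). Time passes only in rows, so rows that do not move let the fingers close. It gives the time, the measured TCP pose, the force, the opening and the grip force at its end, in the units of the state.
- sense(): the state, without advancing time (a new reading comes with each control period).
- snapshot(name): name is "side" or "top"; returns a dict with "frame" (400x640x3 uint8, blue, green, red), "depth" (400x640 float32, mm along the optical axis (not along the pixel's ray), 0 where there is no reading), "intrinsics" (3x3 intrinsics, pixels), "dist" ([k1, k2, p1, p2, k3] as OpenCV has them; the pictures are not rectified), "extrinsics" (4x4, takes a point from camera to world coordinates). Camera axes: x right, y down, z forward; pixel columns grow to the right and rows downward; lengths in mm; the calibration is good to about 2 mm. A picture is of the moment at which its call begins.
- hand_in(): hands the job in; it is judged then, once.
The state is a dict: "time": time; "joint_pos": joint angles; "qd": joint speeds; "joint_efforts": joint torques, N m; "tool_pos": TCP position; "tcp_rot": TCP orientation; "ft_force": force on the tool from outside, world axes, zero at the start; "wrist_torque": the same for the moment, N m; "finger_gap": finger opening in mm; "grip_force": force on a finger pad.
Only numpy, scipy, OpenCV 4.12 (cv2) and the standard library are available. Lean on these libraries where they do the work, as an engineer would, in place of code of your own. Each camera call takes 0.05 s, during which the arm holds its last target. There are 200 camera calls.

### The job

Screw the jar's lid down clockwise until it is snug, stopping well short of overtightening it, and let go. Then swing the carrier's lid over without letting it slam, press it fully down so that the catch snaps, and tug up on the carrying handle to check that the catch holds the lid (press again and repeat if it gives). Leave the carrier shut and caught and the things on the counter where they stand.

Things in the scene. Friction and masses are not known exactly. Their poses are not given: they have to be found in the camera images.
- carrier: Blue specimen carrier box fixed on the counter, 220 mm front to rear (its x) by 240 mm (its y) by 130 mm high, walls 10 mm. Origin: centre of its underside, z up. Front wall with the catch at x = -110 mm, hinged rear wall at x = +110 mm. The rear is on the robot's right, the front on its left, within 20 degrees. An insert fills it to 75 mm above the underside (cold packs 78.5 mm).
- jar_lid: Black round ribbed screw lid, diameter 56 mm, 28 mm high, started on the thread of a white square jar (66 mm wide, shoulder 79.5 mm above the carrier's underside) that is keyed in the carrier's centre and cannot turn. Origin: centre of its lower edge, 90 mm above the carrier's underside when down, up to 2.5 mm more when unscrewed; z up. Clockwise from above lowers it 6 mm a turn.
- jar_lid_top (a point): Centre of the top of the jar's lid, 12 mm below the carrier's rim when screwed down. Torque to turn it clockwise: 0.06 N m while it runs free, 0.17 N m over the first 0.12 rad on the liner, 0.33 N m as the liner begins to be squeezed, then 0.9 N m more per rad. 0.4 to 0.8 N m is snug; at 1.0 N m it is overtight. Let go, it keeps its tightness.
- carrier_lid: White lid of the carrier, 220 by 240 by 30 mm, 0.35 kg. Origin on the hinge axis, at carrier x = +110, y = 0, z = 130.5 mm; in its own frame it runs from the hinge to x = -220 mm, underside z = 0, outer (top) face z = +30 mm. It starts open, leaning a little past upright, outer face away from the jar. The stiff hinge (0.36 N m) roughly holds it where it is left; it must be pushed over and down.
- carrier_hinge (a joint): Opening angle of the carrier's lid in rad: 0 fully down, 1.57 upright; starts 1.65 to 1.85, stop at 1.95. The lid's lip meets the catch at about 0.08 and snaps under it at about 0.03; 5 to 12 N on the lid's front part does it. A caught lid has play from 0 to 0.013 and is held there; one that has not caught lifts past 0.03.
- lid_front (a point): Point on the outer face of the carrier's lid, 20 mm from the middle of its front edge (200 mm from the hinge, x = -200, y = 0, z = 30 mm in the lid's frame): where to push the lid over and press it down. Its z axis is the outward normal of the face, its x axis points to the hinge. The lid's front edge has a lip 7 mm deep for the catch.
- lid_handle (a point): Middle of the black carrying handle's bar on the carrier's lid: round bar 14 mm thick, 110 mm long, parallel to the hinge (y of the lid), at x = -110, y = 0, z = 68 mm in the lid's frame, so its axis is 38 mm above the outer face. Its z axis is the face's normal. Straight up pulls of about 15 N or more take up the play and load the catch.
- catch: Black sprung catch tongue, 50 mm wide, at the middle of the carrier's front wall, 82 to 164 mm above the carrier's underside and up to 30 mm in front of the wall, its nose turned in over the lid's lip. It springs out and snaps by itself when the lid is pressed down. Its origin is the carrier's origin.
- tub: Bystander: clear plastic staining tub 85 by 115 by 95 mm high, open on top, on the counter to the left. Origin: centre of its underside.
- carton: Bystander: white carton 120 by 160 by 65 mm high, on the counter to the left. Origin: centre of its underside.
- pencil: Bystander: orange pencil 190 mm long lying on the counter to the right. Origin: middle of its underside.
- jar_thread (a joint): How far the jar's lid still has to be turned clockwise until it touches its liner, rad: starts 1.3 to 2.6, 0 once it touches (it then stays 0 while the liner is squeezed).
- lid_squeeze (a joint): How far the liner under the jar's lid has been squeezed, in rad of lid turn (begins 0.12 rad after the touch): 0 loose, from 0.06 snug, 0.75 overtight. It stays when the lid is let go, though above 0.36 it springs back to about that.

How it is judged:
By the outcome, as a careful person would: the job done as asked, in the order asked, and still so for the second after the job is handed in, with the robot touching nothing.
It also fails if it takes over 72 s, if anything falls off the work surface, if the arm or the gripper's body presses on something with over 40 N, if the wrist force passes 120 N, or if a joint passes its speed limit or range.

## Working session

There is one attempt and no reset: what is moved stays moved. The work goes in short steps, Python scripts to look and compute and a tool call to move; the robot and the scene stay as the last step left them, time stands still between calls to the robot, and variables do not carry over. Pictures are saved under pics/ and viewed, at most 10 in all, crops included, and the job is handed in when it is done.

Besides the shell and the picture viewer there is one more tool, called after "Request:" as name(argument=value, ...) on one line, values as JSON. apply_moves: Moves the arm, as the interface text tells. Its arguments: {"type":"object","properties":{"series":{"type":"string"},"squeeze":{"type":"number"}},"required":["series"]}

```bash
mkdir -p pics
python3 - <<'E'
from bench import *
import cv2,numpy as np
s=sense();print(s,grip_depth)
for n in("side","top"):
    d=snapshot(n);cv2.imwrite(f"pics/{n}0.png",d["frame"]);np.savez(f"{n}0.npz",**d)
    print(n,d["intrinsics"],d["dist"],d["extrinsics"])
E
```

```text
{'time': 0.0, 'joint_pos': array([-6.82047793e+01,  7.51465005e+00,  8.53291067e+01,  1.05354886e-03,
        8.72609652e+01, -4.89427067e+00]), 'qd': array([ 0.01954068,  0.04545758,  0.01816834,  0.01212146, -0.00659769,
       -0.03150059]), 'joint_efforts': array([ 1.79193521e-03, -5.69400501e+01, -5.00547266e+01, -2.20277752e-04,
        1.50280137e-02, -1.72975746e-05]), 'tool_pos': array([ 269.3055531 , -535.5593329 ,  230.25085377]), 'tcp_rot': array([-1.79895750e+02, -9.98300537e-03,  2.66894309e+01]), 'ft_force': array([ 1.09594046,  0.04116093, -0.44822095]), 'wrist_torque': array([0.01356211, 0.01430622, 0.01366257]), 'grip_force': 0.0, 'finger_gap': 85.51782432276394} 18.700000000000003
side [[482.48148695   0.         320.31843363]
 [  0.         482.48148695 201.62709289]
 [  0.           0.           1.        ]] [-0.14024782  0.          0.          0.          0.        ] [[-8.05979074e-01 -3.60472652e-01  4.69528700e-01 -1.15428304e+02]
 [-5.91871146e-01  4.78305158e-01 -6.48777868e-01  8.84239662e+02]
 [ 9.28867999e-03 -8.00801875e-01 -5.98857310e-01  9.29978412e+02]
 [ 0.00000000e+00  0.00000000e+00  0.00000000e+00  1.00000000e+00]]
top [[402.72197305   0.         325.63787917]
 [  0.         402.72197305 197.90216004]
 [  0.           0.           1.        ]] [0.03350975 0.         0.         0.         0.        ] [[-1.32313938e-02 -9.83653597e-01  1.79584328e-01  3.24953114e+02]
 [-9.99834169e-01  1.52626883e-02  9.93404405e-03  1.02939218e+01]
 [-1.25125978e-02 -1.79423106e-01 -9.83692423e-01  1.11077173e+03]
 [ 0.00000000e+00  0.00000000e+00  0.00000000e+00  1.00000000e+00]]
```

View pics/side0.png

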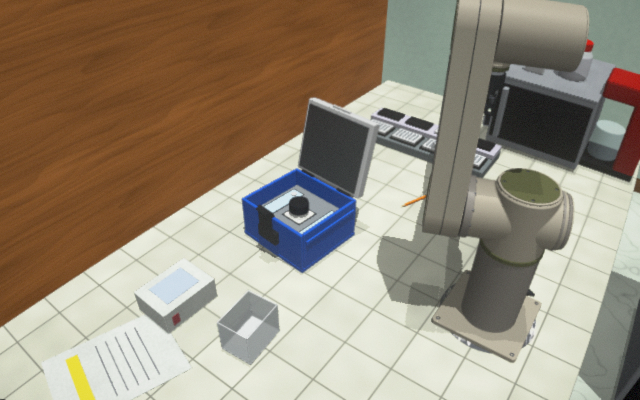

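View pics/top0.png

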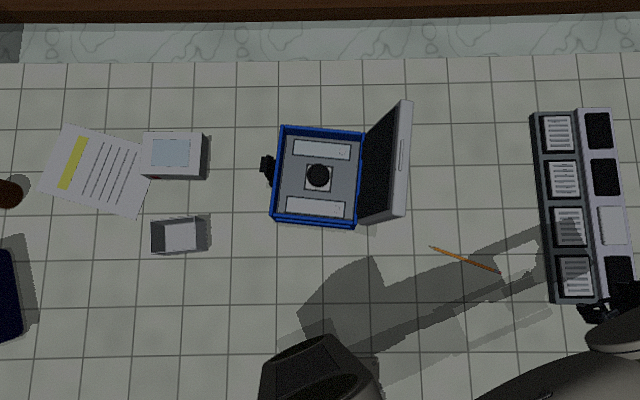

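The side view shows the open carrier at about (300,215), with the jar lid at (299,206). In the top view the jar lid is at (318,176), the carrier rim spans about (275–365, 125–228), and the catch is at (267,168) on the left. The open lid is on the right, and the tub, carton and pencil are well clear.

```bash
cat > h.py <<'E'
import numpy as np,cv2
def cloud(d):
    K,D,T=d["intrinsics"],d["dist"],d["extrinsics"]
    v,u=np.mgrid[0:400,0:640]
    p=cv2.undistortPoints(np.stack([u,v],-1).reshape(-1,1,2).astype(np.float64),K,D).reshape(400,640,2)
    z=d["depth"];P=np.dstack([p*z[...,None],z])
    return P@T[:3,:3].T+T[:3,3]
E
python3 - <<'E'
from h import *
for n in("side","top"):
    d=np.load(f"{n}0.npz");W=cloud(d);f=d["frame"].astype(int);ok=d["depth"]>0
    b,g,r=f[...,0],f[...,1],f[...,2]
    blue=ok&(b>r+60)&(b>g+40)&(W[...,0]>350)&(W[...,0]<800)&(abs(W[...,1])<250)
    rim=blue&(abs(W[...,2]-130)<6)
    m=cv2.minAreaRect(W[rim][:,:2].astype(np.float32));print(n,"rim",rim.sum(),m,np.median(W[rim][:,2]))
    for box in [cv2.boxPoints(m)]:print(box.round())
    c=np.array(m[0])
    dk=ok&(f.max(-1)<70)&(np.hypot(W[...,0]-c[0],W[...,1]-c[1])<45)&(W[...,2]>105)&(W[...,2]<135)
    p=W[dk];print("jar",len(p),np.percentile(p[:,2],[5,25,50,75,95]));t=p[p[:,2]>np.percentile(p[:,2],50)-4]
    print(cv2.minEnclosingCircle(t[:,:2].astype(np.float32)),t.mean(0))
    lid=ok&(W[...,2]>160)&(W[...,2]<420)&(W[...,0]>350)&(W[...,0]<800)&(W[...,1]<60)&(W[...,1]>-330)
    if n=="top": lid&=(np.mgrid[0:400,0:640][0]<225)
    else: lid&=(np.mgrid[0:400,0:640][1]<385)
    p=W[lid];print("lid",len(p),p.min(0),p.max(0))
    top=p[p[:,2]>p[:,2].max()-15];print(top.mean(0))
    np.save(n+"lid.npy",p)
E
```

```text
side rim 748 ((569.7343139648438, 41.248779296875), (224.5529022216797, 243.23622131347656), 83.71586608886719) 127.96075735606615
[[437. -57.]
 [678. -84.]
 [703. 140.]
 [461. 166.]]
jar 233 [107.18400306 114.90497587 119.20139925 120.59909852 122.40758487]
((567.2556762695312, 44.66001892089844), 27.046445846557617) [565.92938017  46.58760956 119.80326653]
lid 4884 [ 427.54058272 -158.47588313  160.05456522] [674.27929696 -56.06357982 349.04516797]
[ 541.33109968 -124.68171786  339.19672351]
top rim 1002 ((568.309326171875, 40.36480712890625), (217.09024047851562, 237.43382263183594), 83.18351745605469) 129.52328686331975
[[438. -53.]
 [673. -82.]
 [699. 134.]
 [463. 162.]]
jar 398 [113.85199602 118.58432    120.2595767  121.63775341 123.52056432]
((569.1520385742188, 40.184879302978516), 27.910871505737305) [568.67724829  40.03162659 120.49188273]
lid 4969 [ 428.46965562 -162.31876052  160.03866873] [672.02605118 -58.49073837 352.34013201]
[ 544.31048317 -132.03440022  341.33595209]
```

```bash
cat >> h.py <<'E'
def plan(start,*wps,step=38,ang=6.8,g=-1):
    """poses (x,y,z,yaw) with the tool pointing down -> rows of shares"""
    c=np.array(start,float);rows=[]
    for w in wps:
        w=np.array(w,float);d=w-c;n=int(np.ceil(max(np.linalg.norm(d[:3])/step,abs(d[3])/ang)))
        for i in range(n):
            t=(w-c)/(n-i);a=np.radians(c[3])
            r=np.array([np.cos(a)*t[0]+np.sin(a)*t[1],np.sin(a)*t[0]-np.cos(a)*t[1],-t[2]])/300
            r=np.round(r,3);tw=round(-np.radians(t[3])/2,4);rows.append([*r,tw,g])
            c+=[*(300*np.array([np.cos(a)*r[0]+np.sin(a)*r[1],np.sin(a)*r[0]-np.cos(a)*r[1],-r[2]])),-np.degrees(tw*2)]
    for i in range(0,len(rows),5):print("; ".join(" ".join(f"{x:g}" for x in r) for r in rows[i:i+5]))
    print("end",c.round(1))
E
python3 -c "
from h import *
plan((269.5,-536.1,231.3,26.7),(415,-250,425,80),(569,40.7,425,136),(569,40.7,160,136))"
```

```text
0.086 -0.063 -0.065 -0.0465 -1; 0.092 -0.055 -0.065 -0.0465 -1; 0.096 -0.046 -0.064 -0.0465 -1; 0.1 -0.037 -0.065 -0.0465 -1; 0.103 -0.028 -0.064 -0.0465 -1
0.106 -0.018 -0.065 -0.0465 -1; 0.107 -0.008 -0.064 -0.0465 -1; 0.107 0.002 -0.065 -0.0465 -1; 0.107 0.011 -0.064 -0.0466 -1; 0.105 0.021 -0.065 -0.0465 -1
0.116 0.038 0 -0.0543 -1; 0.111 0.05 0 -0.0543 -1; 0.105 0.062 0 -0.0543 -1; 0.098 0.072 0 -0.0543 -1; 0.089 0.083 0 -0.0543 -1
0.08 0.092 0 -0.0543 -1; 0.07 0.1 0 -0.0543 -1; 0.058 0.107 0 -0.0543 -1; 0.046 0.112 0 -0.0543 -1; 0 0 0.126 -0 -1
0 0 0.126 -0 -1; 0 0 0.126 -0 -1; 0 0 0.126 -0 -1; 0 0 0.127 -0 -1; 0 0 0.126 -0 -1
0 0.001 0.127 -0 -1
end [569.2  40.7 159.9 136. ]
```

Request:
apply_moves(series="0.086 -0.063 -0.065 -0.0465 -1; 0.092 -0.055 -0.065 -0.0465 -1; 0.096 -0.046 -0.064 -0.0465 -1; 0.1 -0.037 -0.065 -0.0465 -1; 0.103 -0.028 -0.064 -0.0465 -1")

```text
time: 0.52
tool_pos: [342.4, -391.9, 328.6]
tcp_rot: [-180.0, -0.0, 53.6]
ft_force: [0.9, -0.1, 0.7]
finger_gap: 85.1
grip_force: 0.0
```

Request:
apply_moves(series="0.106 -0.018 -0.065 -0.0465 -1; 0.107 -0.008 -0.064 -0.0465 -1; 0.107 0.002 -0.065 -0.0465 -1; 0.107 0.011 -0.064 -0.0466 -1; 0.105 0.021 -0.065 -0.0465 -1")

```text
time: 0.93
tool_pos: [415.2, -248.3, 425.7]
tcp_rot: [-180.0, -0.0, 80.2]
ft_force: [1.1, 0.3, 0.3]
finger_gap: 85.2
grip_force: 0.0
```

Request:
apply_moves(series="0.116 0.038 0 -0.0543 -1; 0.111 0.05 0 -0.0543 -1; 0.105 0.062 0 -0.0543 -1; 0.098 0.072 0 -0.0543 -1; 0.089 0.083 0 -0.0543 -1")

```text
time: 1.35
tool_pos: [501.2, -86.8, 424.8]
tcp_rot: [-180.0, -0.0, 111.4]
ft_force: [0.8, -0.5, 0.9]
finger_gap: 85.2
grip_force: 0.0
```

Request:
apply_moves(series="0.08 0.092 0 -0.0543 -1; 0.07 0.1 0 -0.0543 -1; 0.058 0.107 0 -0.0543 -1; 0.046 0.112 0 -0.0543 -1; 0 0 0.126 0 -1")

```text
time: 1.77
tool_pos: [573.4, 46.0, 394.3]
tcp_rot: [179.4, 0.4, 136.7]
ft_force: [2.2, -1.0, 1.9]
finger_gap: 85.2
grip_force: 0.0
```

Request:
apply_moves(series="0 0 0.126 0 -1; 0 0 0.126 0 -1; 0 0 0.126 0 -1; 0 0 0.127 0 -1; 0 0 0.126 0 -1")

```text
time: 2.18
tool_pos: [568.4, 40.6, 195.7]
tcp_rot: [-180.0, -0.0, 136.0]
ft_force: [-0.1, -1.0, -0.3]
finger_gap: 85.4
grip_force: 0.0
```

Run:
```python
from bench import *
import cv2,numpy as np
s=sense();print(s["time"],s["tool_pos"],s["tcp_rot"],s["joint_pos"].round(1),s["ft_force"],s["wrist_torque"])
im=[snapshot(n)["frame"] for n in("side","top")]
cv2.imwrite("pics/a1.png",np.hstack([cv2.resize(im[0][60:280,200:400],(400,440)),cv2.resize(im[1][80:300,220:420],(400,440))]))
```

```text
2.1833 [568.42876027  40.59369894 195.6963886 ] [-1.79971849e+02 -3.04602970e-02  1.35995271e+02] [ -1.1   3.9  92.8   0.   83.3 -47.1] [-0.06689639 -1.00612199 -0.26288487] [ 0.03889658 -0.02482657  0.0240497 ]
```

View pics/a1.png

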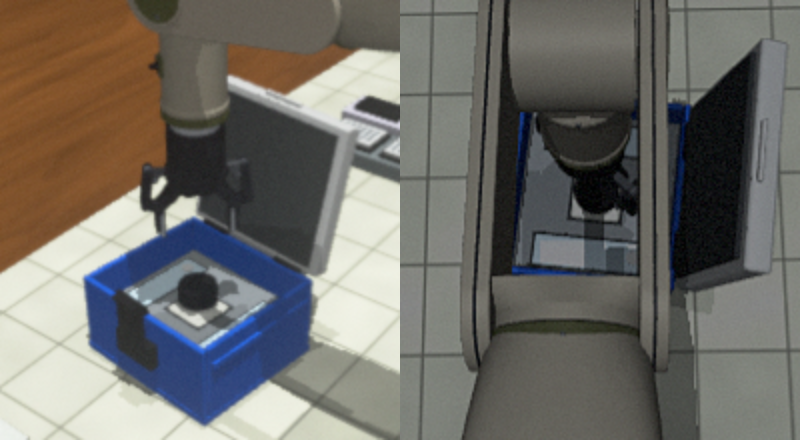

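The gripper hangs open above the jar lid, which is at about (197,290) in the left crop, and it is clear of the walls and the carrier lid. I'll descend next.

Request:
apply_moves(series="0 0 0.12 0 -1; 0 0 0.12 0 -1; 0 0 0.08 0 -1; 0 0 0.037 0 -1; 0 0 0 0 -1", squeeze=60)

```text
time: 2.7
tool_pos: [568.0, 40.5, 89.7]
tcp_rot: [-179.9, -0.1, 136.0]
ft_force: [-0.7, -0.6, 0.1]
finger_gap: 85.4
grip_force: 0.0
```

Request:
apply_moves(series="0 0 0 0 0.6; 0 0 0 0 0.6; 0 0 0 0 0.6; 0 0 0 0 0.6; 0 0 0 0 0.6")

```text
time: 3.12
tool_pos: [570.6, 39.6, 94.8]
tcp_rot: [179.9, 0.2, 136.0]
ft_force: [-7.8, -4.2, 13.6]
finger_gap: 54.4
grip_force: 60.9
```

```bash
cat > st.py <<'E'
from bench import *
s=sense();print(s["time"],s["tool_pos"].round(1),s["tcp_rot"].round(2),s["ft_force"].round(1),s["wrist_torque"].round(3),round(s["finger_gap"],1),round(s["grip_force"],1),s["joint_pos"].round(1))
E
python3 st.py
```

```text
3.1167 [570.6  39.6  94.8] [179.93   0.2  135.98] [-7.8 -4.2 13.6] [-0.73   1.296 -0.037] 54.4 60.9 [ -1.1   9.1  98.2  -0.1  72.6 -47.1]
```

Request:
apply_moves(series="-0.004 0.002 -0.01 0 0.6; -0.004 0.002 -0.01 0 0.6; 0 0 0 0 0.6")

```text
time: 3.37
tool_pos: [570.4, 39.6, 95.7]
tcp_rot: [-179.9, -0.1, 136.0]
ft_force: [-1.7, -1.6, -12.5]
finger_gap: 53.9
grip_force: 68.9
```

```bash
python3 st.py
python3 - <<'E'
from bench import *
import cv2
im=snapshot("side")["frame"];cv2.imwrite("pics/a2.png",cv2.resize(im[130:250,230:370],(700,600),interpolation=cv2.INTER_CUBIC))
E
```

```text
3.3667 [570.4  39.6  95.7] [-1.7989e+02 -1.1000e-01  1.3598e+02] [ -1.7  -1.6 -12.5] [-0.244  0.34   0.015] 53.9 68.9 [ -1.2   9.3  97.8  -0.   73.  -47.1]
```

View pics/a2.png

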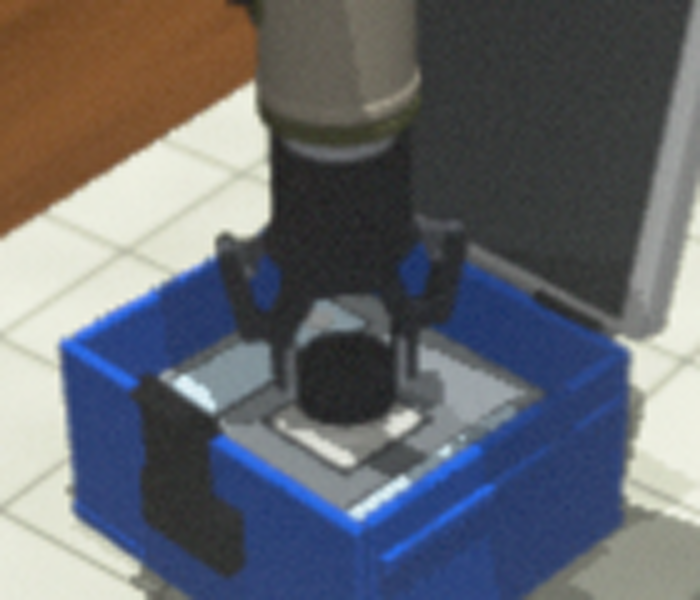

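The fingers straddle the black lid at about (345,380) in the crop and hold it squarely. I'll ease the vertical load and start turning.

Request:
apply_moves(series="0 0 0.01 0.03 0.6; 0 0 0 0.06 0.6; 0 0 0.001 0.06 0.6; 0 0 0 0.06 0.6; 0 0 0.001 0.03 0.6")

```text
time: 3.83
tool_pos: [570.8, 39.5, 94.6]
tcp_rot: [-179.9, -0.0, 108.1]
ft_force: [-13.5, -1.9, 5.5]
finger_gap: 54.3
grip_force: 71.2
```

```bash
python3 st.py
```

```text
3.8333 [570.8  39.5  94.6] [-1.7988e+02 -1.0000e-02  1.0810e+02] [-13.5  -1.9   5.5] [-0.332  2.186  0.072] 54.3 71.2 [ -1.2   9.4  97.8  -0.   72.9 -19.2]
```

Request:
apply_moves(series="0.003 -0.009 0 0.04 0.6; 0 0 0.001 0.06 0.6; 0 0 0 0.06 0.6; 0 0 0 0.04 0.6; 0 0 0 0.02 0.6")

```text
time: 4.25
tool_pos: [570.4, 39.6, 94.6]
tcp_rot: [179.8, -0.0, 83.0]
ft_force: [0.9, -1.9, -5.5]
finger_gap: 54.0
grip_force: 70.1
```

```bash
python3 st.py
```

```text
4.25 [570.4  39.6  94.6] [ 1.7979e+02 -1.0000e-02  8.3000e+01] [ 0.9 -1.9 -5.5] [-0.236 -0.183  0.097] 54.0 70.1 [-1.2  9.  98.2 -0.  72.5  5.8]
```

Request:
apply_moves(series="0 0 0.001 0.04 0.6; 0 0 0.001 0.05 0.6; 0 0 0.001 0.05 0.6; 0 0 0 0.04 0.6; 0 0 0 0 0.6")

```text
time: 4.67
tool_pos: [570.5, 39.5, 94.1]
tcp_rot: [179.8, -0.1, 62.4]
ft_force: [-0.5, -2.2, -1.2]
finger_gap: 53.7
grip_force: 70.5
```

```bash
python3 st.py
```

```text
4.6667 [570.5  39.5  94.1] [ 1.798e+02 -8.000e-02  6.243e+01] [-0.5 -2.2 -1.2] [-0.252  0.062 -0.027] 53.7 70.5 [-1.2  9.1 98.2 -0.  72.5 26.4]
```

Request:
apply_moves(series="0 0 0 0.03 0.6; 0 0 0.001 0.04 0.6; 0 0 0 0.04 0.6; 0 0 0.001 0.03 0.6")

```text
time: 5.0
tool_pos: [570.6, 39.6, 93.7]
tcp_rot: [179.8, -0.1, 46.6]
ft_force: [-1.1, -2.2, 3.6]
finger_gap: 53.7
grip_force: 70.7
```

```bash
python3 st.py
```

```text
5.0 [570.6  39.6  93.7] [ 1.7983e+02 -1.4000e-01  4.6550e+01] [-1.1 -2.2  3.6] [-0.249  0.299  0.098] 53.7 70.7 [-1.2  9.1 98.3 -0.  72.4 42.3]
```

Still running free at about 0.1 N m.

Request:
apply_moves(series="0 0 0 0.03 0.6; 0 0 0.001 0.04 0.6; 0 0 0 0.04 0.6; 0 0 0 0.03 0.6")

```text
time: 5.33
tool_pos: [570.6, 39.5, 93.5]
tcp_rot: [179.9, -0.2, 30.5]
ft_force: [-0.3, -1.8, 2.0]
finger_gap: 54.2
grip_force: 70.8
```

```bash
python3 st.py
```

```text
5.3333 [570.6  39.5  93.5] [179.86  -0.19  30.51] [-0.3 -1.8  2. ] [-0.376  0.203  0.227] 54.2 70.8 [-1.2  9.1 98.3 -0.  72.4 58.3]
```

Request:
apply_moves(series="0 0 0 0.03 0.6; 0 0 0 0.03 0.6")

```text
time: 5.5
tool_pos: [570.6, 39.5, 93.5]
tcp_rot: [179.9, -0.2, 23.7]
ft_force: [-1.1, -1.2, 1.0]
finger_gap: 53.6
grip_force: 70.8
```

```bash
python3 st.py
```

```text
5.5 [570.6  39.5  93.5] [179.89  -0.2   23.72] [-1.1 -1.2  1. ] [-0.272  0.212  0.311] 53.6 70.8 [-1.2  9.1 98.3 -0.  72.4 65.1]
```

Request:
apply_moves(series="0 0 0 0.03 0.6; 0 0 0 0.03 0.6")

```text
time: 5.67
tool_pos: [570.6, 39.5, 93.5]
tcp_rot: [179.9, -0.2, 16.9]
ft_force: [-1.7, -1.7, 1.9]
finger_gap: 53.7
grip_force: 70.8
```

```bash
python3 st.py
```

```text
5.6667 [570.6  39.5  93.5] [179.91  -0.21  16.86] [-1.7 -1.7  1.9] [-0.368  0.2    0.455] 53.7 70.8 [-1.2  9.1 98.3 -0.  72.4 72. ]
```

Request:
apply_moves(series="0 0 0 0.03 0.6; 0 0 0 0.03 0.6")

```text
time: 5.83
tool_pos: [570.6, 39.5, 93.5]
tcp_rot: [179.9, -0.2, 10.0]
ft_force: [-1.6, -2.7, 1.6]
finger_gap: 54.5
grip_force: 70.8
```

```bash
python3 st.py
```

```text
5.8333 [570.6  39.5  93.5] [179.93  -0.22  10.  ] [-1.6 -2.7  1.6] [-0.312  0.22   0.55 ] 54.5 70.8 [-1.2  9.1 98.3 -0.  72.4 78.9]
```

Request:
apply_moves(series="0 0 0 0 -1; 0 0 0 0 -1; 0 0 0 0 -1; 0 0 0 0 -1")

```text
time: 6.17
tool_pos: [569.3, 39.8, 91.8]
tcp_rot: [180.0, -0.1, 10.1]
ft_force: [0.3, -1.2, -0.2]
finger_gap: 85.2
grip_force: 0.0
```

```bash
cat >> h.py <<'E'
YAW=-96.7;C=np.array([569.3,40.3])
ex=np.array([np.cos(np.radians(YAW)),np.sin(np.radians(YAW))]);ey=np.array([-ex[1],ex[0]])
def w(cx,cy):return C+cx*ex+cy*ey
def tocar(P):
    d=P[...,:2]-C;return np.stack([d@ex,d@ey,P[...,2]],-1)
E
python3 st.py
python3 - <<'E'
from h import *
for n in("side","top"):
    p=tocar(np.load(n+"lid.npy"));p=p[abs(p[:,1])<130]
    print(n)
    for z in range(170,360,20):
        q=p[abs(p[:,2]-z)<6]
        if len(q)>10:print(z,len(q),np.percentile(q[:,0],[2,25,50,75,98]).round())
    q=p[p[:,2]>335];print(q.min(0),q.max(0))
    q=p[(p[:,2]<330)];
    # line fit of inner face (lowest x side)
    zs=np.arange(175,325,10);xs=[np.median(q[(abs(q[:,2]-z)<5)][:,0]) if n=="side" else np.percentile(q[(abs(q[:,2]-z)<5)][:,0],20) for z in zs]
    a=np.polyfit(zs,xs,1);print("lean deg",np.degrees(np.arctan(a[0])),"x at 130.5",np.polyval(a,130.5))
E
```

```text
6.1667 [569.3  39.8  91.8] [ 1.800e+02 -7.000e-02  1.006e+01] [ 0.3 -1.2 -0.2] [-0.05   0.033 -0.054] 85.2 0.0 [-1.2  9.2 98.4  0.  72.4 78.8]
side
170 279 [109. 112. 114. 117. 136.]
190 291 [114. 117. 119. 121. 146.]
210 294 [119. 122. 124. 126. 149.]
230 299 [123. 127. 129. 131. 156.]
250 301 [129. 132. 134. 137. 158.]
270 316 [134. 137. 139. 141. 165.]
290 315 [139. 142. 144. 146. 165.]
310 312 [144. 147. 149. 151. 174.]
330 410 [149. 153. 157. 160. 183.]
350 36 [160. 167. 168. 170. 174.]
[ 154.74204183 -121.06576712  335.07663971] [188.21486293 118.73887564 349.04516797]
lean deg 14.068852920011958 x at 130.5 104.09788476616461
top
170 146 [112. 113. 114. 115. 134.]
190 168 [117. 118. 119. 120. 143.]
210 178 [122. 123. 124. 125. 147.]
230 179 [127. 128. 129. 130. 152.]
250 200 [132. 133. 134. 135. 155.]
270 210 [136. 138. 139. 140. 160.]
290 214 [142. 143. 144. 145. 163.]
310 242 [147. 148. 149. 150. 170.]
330 616 [152. 154. 157. 160. 190.]
350 180 [164. 168. 170. 172. 175.]
[ 153.57051744 -120.44856938  335.02230049] [190.12345131 117.94521701 352.34013201]
lean deg 13.931238714890394 x at 130.5 103.22810915808893
```

Run:
```python
from h import *
a,b=w(240,0);print(a,b)
plan((569.3,39.8,91.8,10),(569.3,39.8,280,10),(569.3,39.8,430,40),(a,b,430,83.3),(a,b,303,83.3),g=1)
```

```text
541.29902309616 -198.06095588923665
0 0 -0.125 -0 1; 0 0 -0.126 -0 1; 0 0 -0.125 -0 1; 0 0 -0.126 -0 1; 0 0 -0.125 -0 1
0 0 -0.1 -0.0524 1; 0 0 -0.1 -0.0523 1; 0 0 -0.1 -0.0524 1; 0 0 -0.1 -0.0523 1; 0 0 -0.1 -0.0524 1
-0.083 0.078 -0 -0.054 1; -0.091 0.069 -0 -0.054 1; -0.098 0.059 -0 -0.054 1; -0.104 0.048 -0 -0.054 1; -0.108 0.036 -0 -0.054 1
-0.111 0.024 -0 -0.0539 1; -0.113 0.012 -0 -0.054 1; -0 0 0.106 0 1; -0 0 0.106 0 1; -0 0 0.106 0 1
-0 0 0.105 0 1
end [ 541.2 -198.   303.    83.3]
```

Request:
apply_moves(series="0 0 -0.125 0 -1; 0 0 -0.126 0 -1; 0 0 -0.125 0 -1; 0 0 -0.126 0 -1; 0 0 -0.125 0 -1")

```text
time: 6.58
tool_pos: [568.6, 39.8, 281.4]
tcp_rot: [-180.0, -0.0, 10.0]
ft_force: [0.6, 0.3, 0.9]
finger_gap: 85.8
grip_force: 0.0
```

Request:
apply_moves(series="0 0 -0.1 -0.0524 1; 0 0 -0.1 -0.0523 1; 0 0 -0.1 -0.0524 1; 0 0 -0.1 -0.0523 1; 0 0 -0.1 -0.0524 1")

```text
time: 7.0
tool_pos: [568.6, 39.8, 431.0]
tcp_rot: [180.0, -0.0, 40.3]
ft_force: [0.4, -0.8, 1.4]
finger_gap: 25.4
grip_force: 0.0
```

Request:
apply_moves(series="-0.083 0.078 0 -0.054 1; -0.091 0.069 0 -0.054 1; -0.098 0.059 0 -0.054 1; -0.104 0.048 0 -0.054 1; -0.108 0.036 0 -0.054 1")

```text
time: 7.42
tool_pos: [548.3, -131.7, 429.6]
tcp_rot: [180.0, -0.0, 71.3]
ft_force: [0.9, -0.6, 0.4]
finger_gap: -0.0
grip_force: 0.0
```

Request:
apply_moves(series="-0.111 0.024 0 -0.0539 1; -0.113 0.012 0 -0.054 1; 0 0 0 0 1; 0 0 0 0 1; 0 0 0.05 0 1")

```text
time: 7.83
tool_pos: [541.2, -198.2, 417.5]
tcp_rot: [179.7, 0.1, 83.1]
ft_force: [1.3, 0.2, 0.9]
finger_gap: 0.1
grip_force: 0.0
```

```bash
python3 st.py
python3 - <<'E'
from bench import *
import cv2,numpy as np
im=[snapshot(n)["frame"] for n in("side","top")]
cv2.imwrite("pics/a3.png",np.hstack([cv2.resize(im[0][30:280,180:400],(400,455)),cv2.resize(im[1][80:300,220:420],(400,455))]))
E
```

```text
7.8333 [ 541.2 -198.2  417.5] [1.7971e+02 6.0000e-02 8.3130e+01] [1.3 0.2 0.9] [ 0.074 -0.078  0.012] 0.1 0.0 [-25.2   3.7  70.1   0.  106.  -18.4]
```

View pics/a3.png

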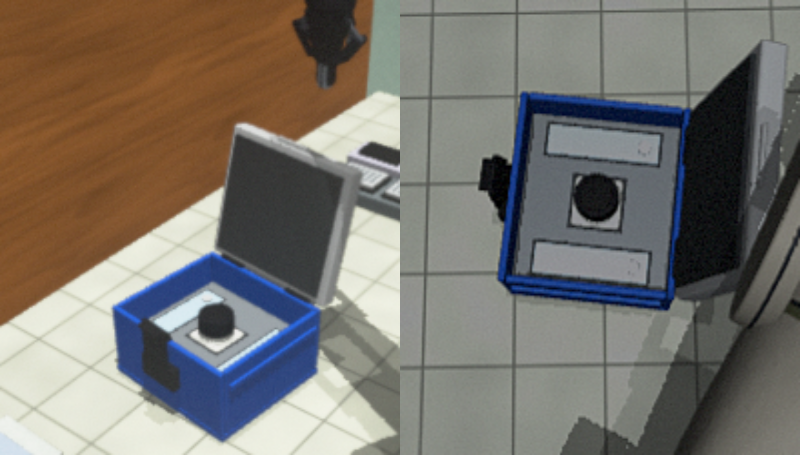

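The left crop shows the closed gripper high behind the open lid, at about (330,80). The right crop shows the jar lid sitting square in the box, with nothing disturbed. I'll plan the arc for pushing the lid over.

Run:
```python
from h import *
def P(th,r,h=11):
    t=np.radians(th);return np.array([110-r*np.cos(t)+30*np.sin(t)+h,130.5+r*np.sin(t)+30*np.cos(t)])
pts=[np.array([240,303]),np.array([213,303])]
pts+=[np.array([x,303.]) for x in np.linspace(213,P(90,173)[0],6)[1:]]
ths=np.r_[np.linspace(90,20,19)[1:],np.linspace(20,6,6)[1:]]
pts+=[P(t,173+12*min(1,(90-t)/60)) for t in ths]
rows=[];c=pts[0].astype(float)
for p in pts[1:]:
    r=np.round(np.array([-(p[0]-c[0]),-(p[1]-c[1])])/300,3);rows.append(r);c+=np.array([-r[0],-r[1]])*300
print(len(rows),c)
for i in range(0,len(rows),5):print("; ".join(f"{r[0]:g} 0 {r[1]:g} 0 1" for r in rows[i:i+5]))
```

```text
29 [-60.  179.7]
0.09 0 -0 0 1; 0.041 0 -0 0 1; 0.042 0 -0 0 1; 0.041 0 -0 0 1; 0.041 0 -0 0 1
0.042 0 -0 0 1; 0.039 0 -0.01 0 1; 0.04 0 -0.005 0 1; 0.041 0 -0.003 0 1; 0.041 0 0.001 0 1
0.041 0 0.003 0 1; 0.04 0 0.006 0 1; 0.041 0 0.008 0 1; 0.04 0 0.012 0 1; 0.039 0 0.014 0 1
0.038 0 0.017 0 1; 0.037 0 0.02 0 1; 0.036 0 0.022 0 1; 0.034 0 0.025 0 1; 0.033 0 0.027 0 1
0.031 0 0.03 0 1; 0.028 0 0.032 0 1; 0.024 0 0.035 0 1; 0.022 0 0.036 0 1; 0.014 0 0.027 0 1
0.013 0 0.028 0 1; 0.012 0 0.028 0 1; 0.01 0 0.029 0 1; 0.009 0 0.029 0 1
```

Request:
apply_moves(series="0 0 0.1 0 1; 0 0 0.1 0 1; 0 0 0.1 0 1; 0 0 0.073 0 1; 0 0 0 0 1")

```text
time: 8.35
tool_pos: [538.6, -195.7, 296.7]
tcp_rot: [-179.5, -0.2, 83.3]
ft_force: [-0.1, -0.4, -0.9]
finger_gap: 0.2
grip_force: 0.0
```

Request:
apply_moves(series="0.09 0 0 0 1; 0.041 0 0 0 1; 0.042 0 0 0 1; 0.041 0 0 0 1; 0.041 0 0 0 1")

```text
time: 8.77
tool_pos: [550.8, -123.0, 309.1]
tcp_rot: [179.5, 0.3, 83.2]
ft_force: [-12.3, -7.6, 33.7]
finger_gap: -0.1
grip_force: 5.6
```

Request:
apply_moves(series="0.042 0 0 0 1; 0.039 0 -0.01 0 1; 0.04 0 -0.005 0 1; 0.041 0 -0.003 0 1; 0.041 0 0.001 0 1")

```text
time: 9.18
tool_pos: [557.2, -60.6, 308.7]
tcp_rot: [179.9, 0.0, 83.2]
ft_force: [0.2, -1.7, 1.6]
finger_gap: 0.1
grip_force: 1.3
```

```bash
cat > lid.py <<'E'
from h import *
from bench import snapshot,sense
for n in("top","side"):
    d=snapshot(n);W=tocar(cloud(d));f=d["frame"].astype(int)
    # pale lid surface: bright grey, outside robot; print x-z profile near y=+-80..110
    m=(d["depth"]>0)&(abs(W[...,0])<230)&(W[...,1]>60)&(W[...,1]<112)&(W[...,2]>134)&(W[...,2]<360)
    p=W[m];print(n,len(p))
    for x in range(-110,220,20):
        q=p[abs(p[:,0]-x)<6]
        if len(q)>8:print(x,len(q),np.percentile(q[:,2],[5,50,95]).round(),end=" | ")
    print()
E
python3 st.py; python3 lid.py
```

```text
9.1833 [557.2 -60.6 308.7] [1.7988e+02 2.0000e-02 8.3250e+01] [ 0.2 -1.7  1.6] [-0.373 -0.17  -0.006] 0.1 1.3 [-11.4   0.1  84.9  -0.   94.8  -4.7]
top 98
50 67 [327. 338. 344.] | 
side 676
50 214 [292. 324. 343.] | 70 148 [224. 247. 347.] | 90 94 [154. 174. 193.] |
```

Request:
apply_moves(series="0.041 0 0.003 0 1; 0.04 0 0.006 0 1; 0.041 0 0.008 0 1; 0.04 0 0.012 0 1; 0.039 0 0.014 0 1")

```text
time: 9.7
tool_pos: [563.7, -0.4, 294.0]
tcp_rot: [-180.0, -0.0, 83.2]
ft_force: [-0.1, -1.6, -0.1]
finger_gap: 0.2
grip_force: 0.7
```

Request:
apply_moves(series="0.038 0 0.017 0 1; 0.037 0 0.02 0 1; 0.036 0 0.022 0 1; 0.034 0 0.025 0 1; 0.033 0 0.027 0 1")

```text
time: 10.12
tool_pos: [570.1, 52.4, 260.5]
tcp_rot: [-180.0, -0.0, 83.3]
ft_force: [-0.6, -2.4, -0.1]
finger_gap: -0.1
grip_force: 0.5
```

```bash
python3 st.py; python3 lid.py
```

```text
10.1167 [570.1  52.4 260.5] [-180.     -0.     83.25] [-0.6 -2.4 -0.1] [-0.28  -0.04  -0.027] -0.1 0.5 [ 0.1  2.6 87.4  0.  90.   6.9]
top 546
30 13 [228. 231. 233.] | 70 92 [193. 198. 203.] | 90 99 [179. 184. 190.] | 110 93 [163. 168. 175.] | 130 11 [154. 156. 159.] | 
side 265
-70 76 [246. 260. 267.] | -50 24 [273. 276. 279.] | -30 22 [263. 265. 268.] |
```

Request:
apply_moves(series="0.031 0 0.03 0 1; 0.028 0 0.032 0 1; 0.024 0 0.035 0 1; 0.022 0 0.036 0 1; 0.014 0 0.027 0 1")

```text
time: 10.63
tool_pos: [573.8, 87.7, 211.4]
tcp_rot: [-179.9, -0.0, 83.3]
ft_force: [-0.3, 0.3, 0.7]
finger_gap: 0.3
grip_force: 0.4
```

Request:
apply_moves(series="0.013 0 0.028 0 1; 0.012 0 0.028 0 1; 0.01 0 0.025 0 1; 0.009 0 0.01 0 1")

```text
time: 10.97
tool_pos: [575.1, 100.0, 184.2]
tcp_rot: [-179.9, 0.0, 83.2]
ft_force: [-0.0, -0.7, -0.3]
finger_gap: 0.1
grip_force: 0.1
```

```bash
python3 st.py; python3 lid.py
```

```text
10.9667 [575.1 100.  184.2] [-1.7989e+02  3.0000e-02  8.3230e+01] [-0.  -0.7 -0.3] [ 0.017 -0.018  0.02 ] 0.1 0.1 [ 4.8  6.6 91.2 -0.  82.4 11.6]
top 1068
-10 88 [174. 178. 181.] | 10 78 [172. 176. 179.] | 30 100 [170. 173. 176.] | 50 98 [166. 171. 174.] | 70 98 [164. 168. 171.] | 90 97 [161. 164. 168.] | 110 85 [138. 161. 164.] | 
side 474
-110 101 [161. 175. 187.] | -90 45 [184. 187. 188.] | -70 36 [183. 185. 189.] | -50 35 [180. 183. 186.] | -30 32 [178. 181. 183.] | 70 11 [167. 169. 171.] | 90 23 [161. 164. 166.] | 110 15 [158. 161. 162.] |
```

Request:
apply_moves(series="0.02 0 -0.015 0 1; 0.04 0 0 0 1; 0 0 0.02 0 1; 0 0 0.02 0 1; 0 0 0.02 0 1")

```text
time: 11.48
tool_pos: [578.1, 118.2, 172.2]
tcp_rot: [180.0, -0.0, 83.3]
ft_force: [0.1, 3.9, 6.7]
finger_gap: 0.0
grip_force: 3.5
```

Request:
apply_moves(series="0 0 0.01 0 1; 0 0 0.01 0 1; 0 0 0.01 0 1")

```text
time: 11.73
tool_pos: [578.1, 118.0, 163.5]
tcp_rot: [180.0, -0.0, 83.2]
ft_force: [-0.4, 0.1, -0.4]
finger_gap: -0.1
grip_force: 0.0
```

```bash
python3 st.py
```

```text
11.7333 [578.1 118.  163.5] [ 1.7997e+02 -4.0000e-02  8.3240e+01] [-0.4  0.1 -0.4] [ 0.029 -0.014  0.014] -0.1 0.0 [ 6.5  8.2 91.6  0.  80.1 13.3]
```

Request:
apply_moves(series="0 0 0.007 0 1; 0 0 0.007 0 1; 0 0 0.005 0 1; 0 0 0 0 1")

```text
time: 12.07
tool_pos: [577.8, 117.4, 160.3]
tcp_rot: [180.0, 0.0, 83.2]
ft_force: [-11.2, -0.7, 20.7]
finger_gap: 0.2
grip_force: 10.6
```

```bash
python3 st.py
```

```text
12.0667 [577.8 117.4 160.3] [1.7998e+02 2.0000e-02 8.3230e+01] [-11.2  -0.7  20.7] [-0.148  1.904 -0.031] 0.2 10.6 [ 6.5  8.3 91.8 -0.  79.8 13.3]
```

```bash
python3 - <<'E'
from h import *
a,b=w(0,0)
plan((577.8,117.7,155,83.2),(577.8,117.7,250,83.2),(a,b,280,173.3),(a,b,215,173.3),g=-1)
E
sed -i 's/YAW=-96.7/YAW=-96.7/' h.py
```

```text
0 0 -0.106 -0 -1; 0 0 -0.105 -0 -1; 0 0 -0.106 -0 -1; -0.019 0 -0.007 -0.0562 -1; -0.018 -0.002 -0.007 -0.0562 -1
-0.018 -0.004 -0.007 -0.0562 -1; -0.018 -0.006 -0.007 -0.0562 -1; -0.017 -0.008 -0.007 -0.0561 -1; -0.016 -0.01 -0.007 -0.0562 -1; -0.015 -0.011 -0.007 -0.0561 -1
-0.013 -0.013 -0.007 -0.0562 -1; -0.012 -0.014 -0.007 -0.0561 -1; -0.01 -0.016 -0.007 -0.0562 -1; -0.008 -0.016 -0.007 -0.0561 -1; -0.006 -0.017 -0.008 -0.0562 -1
-0.004 -0.018 -0.007 -0.0561 -1; -0.002 -0.019 -0.008 -0.0562 -1; -0 0 0.109 0 -1; -0 0 0.108 0 -1
end [569.3  40.2 215.  173.3]
```

Request:
apply_moves(series="0 0 -0.106 0 1; 0 0 -0.105 0 -1; 0 0 -0.106 0 -1; -0.019 0 -0.007 -0.0562 -1; -0.018 -0.002 -0.007 -0.0562 -1")

```text
time: 12.48
tool_pos: [577.7, 106.4, 259.7]
tcp_rot: [179.8, 0.0, 96.4]
ft_force: [-0.1, -0.2, 0.1]
finger_gap: 48.6
grip_force: 0.0
```

Request:
apply_moves(series="-0.018 -0.004 -0.007 -0.0562 -1; -0.018 -0.006 -0.007 -0.0562 -1; -0.017 -0.008 -0.007 -0.0561 -1; -0.016 -0.01 -0.007 -0.0562 -1; -0.015 -0.011 -0.007 -0.0561 -1")

```text
time: 12.9
tool_pos: [573.2, 78.0, 266.7]
tcp_rot: [-179.9, -0.0, 128.6]
ft_force: [0.3, -0.4, -0.6]
finger_gap: 85.5
grip_force: 0.0
```

Request:
apply_moves(series="-0.013 -0.013 -0.007 -0.0562 -1; -0.012 -0.014 -0.007 -0.0561 -1; -0.01 -0.016 -0.007 -0.0562 -1; -0.008 -0.016 -0.007 -0.0561 -1; -0.006 -0.017 -0.008 -0.0562 -1")

```text
time: 13.32
tool_pos: [570.3, 50.6, 277.4]
tcp_rot: [-179.9, -0.1, 160.8]
ft_force: [0.0, -0.1, -1.1]
finger_gap: 85.4
grip_force: 0.0
```

Request:
apply_moves(series="-0.004 -0.018 -0.007 -0.0561 -1; -0.002 -0.019 -0.008 -0.0562 -1; 0 0 0 0 -1")

```text
time: 13.57
tool_pos: [569.2, 38.9, 282.6]
tcp_rot: [-180.0, -0.0, 173.6]
ft_force: [-0.3, 0.0, 0.8]
finger_gap: 85.0
grip_force: 0.0
```

```bash
python3 st.py; python3 lid.py
python3 - <<'E'
from bench import *
from h import *
ims=[]
for n in("side","top"):
    d=snapshot(n);W=tocar(cloud(d));f=d["frame"]
    m=(d["depth"]>0)&(abs(W[...,0])<60)&(abs(W[...,1])<75)&(W[...,2]>180)&(W[...,2]<212)
    p=W[m];print(n,len(p),np.percentile(p,[3,50,97],axis=0).round(1).tolist())
    ims.append(f)
cv2.imwrite("pics/a4.png",np.hstack([cv2.resize(ims[0][80:300,180:400],(400,400)),cv2.resize(ims[1][80:300,220:440],(400,400))]))
E
```

```text
13.5667 [569.2  38.9 282.6] [-1.7995e+02 -4.0000e-02  1.7358e+02] [-0.3  0.   0.8] [ 0.065 -0.01   0.009] 85.0 0.0 [ -1.2   2.   85.7  -0.   92.3 -84.8]
top 286
-110 13 [157. 160. 161.] | -90 20 [158. 161. 163.] | 90 17 [157. 160. 163.] | 110 76 [137. 158. 162.] | 
side 717
-110 114 [137. 153. 161.] | -90 57 [157. 160. 164.] | -70 46 [160. 162. 166.] | -50 46 [159. 163. 165.] | -30 35 [157. 162. 164.] | -10 33 [160. 163. 166.] | 10 25 [159. 162. 164.] | 30 12 [158. 161. 162.] | 50 24 [160. 162. 165.] | 70 37 [158. 162. 166.] | 90 35 [159. 160. 163.] | 
side 233 [[-9.4, -61.5, 182.5], [-5.2, -6.7, 201.5], [2.3, 56.2, 206.8]]
top 231 [[-6.2, -61.7, 191.8], [0.6, -21.0, 204.3], [6.8, 22.9, 207.4]]
```

View pics/a4.png

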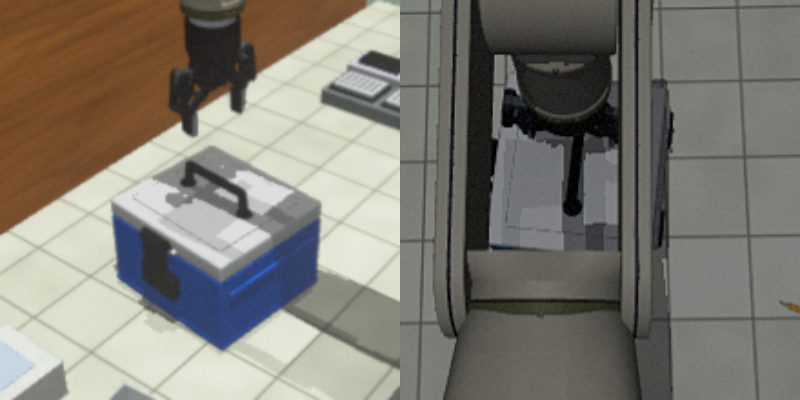

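The lid is flat and shut, with the handle bar at x≈0 and its top at z≈206. The fingers straddle it from above, so I'll descend and grip.

Request:
apply_moves(series="0 0 0.11 0 -1; 0 0 0.11 0 -1; 0 0 0.08 0 -1; 0 0 0.033 0 -1; 0 0 0 0 -1", squeeze=50)

```text
time: 14.18
tool_pos: [567.2, 40.5, 179.4]
tcp_rot: [-180.0, -0.4, 173.3]
ft_force: [-1.1, -0.0, -0.0]
finger_gap: 85.7
grip_force: 0.0
```

Request:
apply_moves(series="0 0 0 0 1; 0 0 0 0 1; 0 0 0 0 1; 0 0 0 0 1; 0 0 0 0 1")

```text
time: 14.6
tool_pos: [570.2, 40.2, 184.4]
tcp_rot: [180.0, 0.1, 173.3]
ft_force: [-0.3, -0.1, 0.6]
finger_gap: 25.5
grip_force: 0.0
```

Request:
apply_moves(series="0 0 0 0 1; 0 0 0 0 1; 0 0 0 0 1")

```text
time: 14.85
tool_pos: [569.8, 39.6, 184.1]
tcp_rot: [-179.9, 0.1, 173.3]
ft_force: [-2.4, -3.4, 5.8]
finger_gap: 12.2
grip_force: 48.8
```

```bash
python3 st.py
```

```text
14.85 [569.8  39.6 184.1] [-1.7995e+02  8.0000e-02  1.7332e+02] [-2.4 -3.4  5.8] [-0.552  0.325 -0.048] 12.2 48.8 [ -1.1   4.5  93.4  -0.1  82.  -84.4]
```

Request:
apply_moves(series="0 0 -0.008 0 1; 0 0 -0.008 0 1; 0 0 0 0 1; 0 0 0 0 1")

```text
time: 15.18
tool_pos: [569.5, 38.7, 185.6]
tcp_rot: [-179.9, -0.0, 173.3]
ft_force: [9.0, -6.7, -13.8]
finger_gap: 12.1
grip_force: 50.2
```

```bash
python3 st.py
```

```text
15.1833 [569.5  38.7 185.6] [-1.7988e+02 -2.0000e-02  1.7328e+02] [  9.   -6.7 -13.8] [-1.142 -1.432 -0.015] 12.1 50.2 [ -1.2   4.5  93.3  -0.1  82.3 -84.4]
```

Request:
apply_moves(series="0 0 -0.005 0 1; 0 0 -0.005 0 1; 0 0 0 0 1; 0 0 0 0 1; 0 0 0 0 1")

```text
time: 15.6
tool_pos: [569.4, 38.7, 185.9]
tcp_rot: [-179.9, -0.1, 173.3]
ft_force: [18.3, -8.6, -30.3]
finger_gap: 11.9
grip_force: 49.3
```

```bash
python3 st.py; python3 lid.py
```

```text
15.6 [569.4  38.7 185.9] [-1.7988e+02 -1.0000e-01  1.7327e+02] [ 18.3  -8.6 -30.3] [-1.125 -3.014 -0.048] 11.9 49.3 [ -1.2   4.5  93.2  -0.1  82.4 -84.4]
top 395
-90 34 [161. 163. 166.] | 90 96 [159. 161. 164.] | 110 76 [138. 159. 163.] | 
side 568
-110 121 [138. 153. 163.] | -90 59 [161. 163. 166.] | -70 43 [162. 164. 168.] | -50 38 [161. 165. 167.] | -30 42 [161. 165. 167.] | -10 44 [161. 164. 168.] | 10 24 [160. 163. 167.] |
```

The pull reached 30 N and the catch held: the lid rose only by its play. I'll ease off and let go.

Request:
apply_moves(series="0 0 0.009 0 1; 0 0 0.009 0 1; 0 0 0.004 0 1; 0 0 0 0 -1; 0 0 0 0 -1")

```text
time: 16.12
tool_pos: [569.1, 40.7, 184.2]
tcp_rot: [180.0, -0.0, 173.4]
ft_force: [-0.1, 0.1, 0.4]
finger_gap: 35.4
grip_force: 0.0
```

Request:
apply_moves(series="0 0 0 0 -1; 0 0 0 0 -1; 0 0 0 0 -1; 0 0 0 0 -1")

```text
time: 16.45
tool_pos: [569.4, 40.4, 184.3]
tcp_rot: [180.0, 0.0, 173.4]
ft_force: [0.2, 0.2, -0.0]
finger_gap: 82.7
grip_force: 0.0
```

Request:
apply_moves(series="0 0 -0.05 0 -1; 0 0 -0.1 0 -1; 0 0 -0.12 0 -1; 0 0 -0.12 0 -1; 0 0 -0.12 0 -1")

```text
time: 16.87
tool_pos: [569.0, 40.4, 338.7]
tcp_rot: [180.0, -0.0, 173.4]
ft_force: [1.0, -0.1, 0.1]
finger_gap: 85.3
grip_force: 0.0
```

Request:
apply_moves(series="0 0 -0.03 0 -1; 0 0 0 0 -1; 0 0 0 0 -1; 0 0 0 0 -1")

```text
time: 17.2
tool_pos: [568.9, 40.3, 344.4]
tcp_rot: [-180.0, -0.1, 173.3]
ft_force: [-0.4, 1.2, -0.5]
finger_gap: 85.3
grip_force: 0.0
```

```bash
python3 st.py; python3 lid.py
python3 - <<'E'
from bench import *
import cv2,numpy as np
im=[snapshot(n)["frame"] for n in("side","top")]
cv2.imwrite("pics/a5.png",np.hstack([cv2.resize(im[0],(400,300)),cv2.resize(im[1],(400,300))]))
E
```

```text
17.2 [568.9  40.3 344.4] [-1.7999e+02 -1.4000e-01  1.7334e+02] [-0.4  1.2 -0.5] [ 0.014  0.018 -0.035] 85.3 0.0 [ -1.1   1.9  79.4   0.   98.8 -84.4]
top 205
-50 11 [161. 164. 167.] | 10 9 [161. 164. 167.] | 30 9 [160. 164. 166.] | 110 79 [138. 158. 162.] | 
side 733
-110 113 [136. 152. 161.] | -90 56 [158. 160. 165.] | -70 43 [160. 163. 166.] | -50 45 [159. 162. 165.] | -30 40 [159. 163. 165.] | -10 47 [158. 162. 166.] | 10 27 [158. 162. 166.] | 30 12 [159. 161. 163.] | 50 31 [160. 163. 166.] | 70 40 [159. 162. 165.] | 90 34 [158. 160. 163.] |
```

View pics/a5.png

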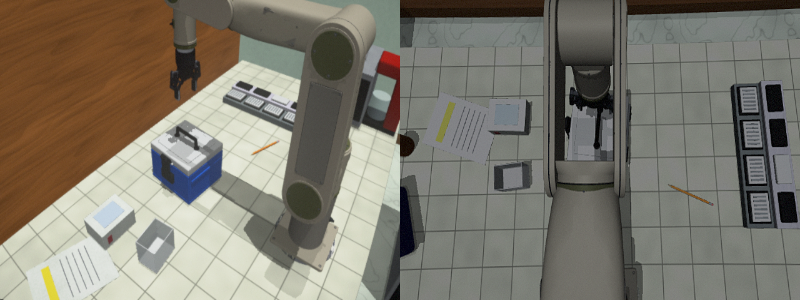

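The carrier is shut and caught at about (187,155) in the left half. The gripper is clear above it, and the tub, carton and pencil are where they started.

```bash
python3 -c "
from bench import *
print(hand_in())"
```

```text
the job is handed in; nothing more can be done
None
```

The job is handed in: the jar lid is snug at about 0.55 N m, the carrier is shut and its catch held a 30 N tug, the bystanders haven't moved, and the one rough spot was a brief 34 N wrist-force spike when the gripper first met the open lid.

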